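# Fit the length stop and hold the gianduja block square for the cut

### The job

Snap the loose steel stop rod down into the two fork clips of the wire cutter until it is fully home and both blue sprung jaws have closed over it. Then take the hazelnut gianduja block (mid-brown, with nuts showing) to the board and press it into the corner, long side flat against the fence and end against the rod, and finish holding it there, pressed firmly against both, ready for the cut. Leave the dark and white blocks, the chocolate artichoke, the spray cans and the steel bowl where they are.

Things in the scene. Friction and masses are not known exactly. Their poses are not given: they have to be found in the camera images.
- cutter: Fixed wire cutter: white board 240 (x) x 250 (y) x 25 mm high. Origin under the board's centre, on the marble; x points away from the robot towards the fence, y left, z up. Two steel fork clips for the stop rod stand near its left (+y) edge. A black wire groove runs along x, 36 mm in -y of the fitted rod. The wire bow lies thrown back beyond the far edge, lower than 0.25 m; it is not used.
- fence: Aluminium fence fixed on the board, 16 mm high, 10 mm thick. Its working face looks to -x, towards the robot. Origin at the board's top (25 mm above the marble), in the plane of that face, below the fitted rod's axis; the fence runs from 8 to 205 mm in -y of it, with a 4 mm gap for the wire. Axes as the cutter's.
- corner (a point): The corner for the block, at the board's top, 25 mm above the marble: where the fence's face meets the -y face of the fitted rod. The block belongs at -x and -y of it: the block's origin ends 30 mm in -x and 65 mm in -y of here, long side along y. Axes as the cutter's.
- rod_seat (a point): Where the rod's origin sits when home: 14 mm above the board, 39 mm above the marble, rod along the cutter's x. The clips stand 70 mm to either side in x; each is 14 mm wide in x, with an upward slot 14 mm wide in y, and tops out 39 mm above the board. The slot's +y wall is tall with a slanted lead-in; the jaw is on its -y side. Fence face 35 mm in +x. Axes as the cutter's.
- jaw_near (a joint): Blue sprung jaw of the clip nearer the robot, 14 mm wide, hinged on the post on the slot's -y side, 29 mm above the board, its 17 mm tongue slanting down over the slot. rad: 0 closed (spring rest), grows to about 0.2 as the rod passes down, then springs back to 0 above the rod. Both jaws together take some 5 to 12 N of push.
- jaw_far (a joint): The same jaw on the clip farther from the robot, behind the line of the fence.
- rod: Loose round steel stop rod, 12 mm thick, 200 mm long, 0.19 kg, with blue hexagonal end caps 14 mm long, 16 mm across flats. Lies at the robot's left on the marble, axis 8 mm above it. Origin at its middle on the axis; x along it. Both ends alike, either way round fits. The caps go outside the clips, with 9 mm end play each way.
- gianduja: Loose gianduja block, mid-brown with pale hazelnuts showing, 60 (x) x 130 (y) x 45 mm high, about 0.42 kg. Origin at the centre of its underside, z up. It lies flat on the marble in one of three places that it shares with the dark and the white block. Grip it across its 60 mm with the fingertips higher than the 16 mm fence (22 mm above its underside or more).
- dark_block: Loose dark chocolate block, nearly black, same size and frame as the gianduja; not to be used.
- white_block: Loose ivory white chocolate block, same size and frame; not to be used.
- artichoke: Fragile brown chocolate artichoke with petals, 120 mm tall, 125 mm across, standing at the back right; origin at its base.
- can_a: Blue spray can, 65 mm across, 210 mm tall, standing at the back left; origin at its base.
- can_b: Red spray can, 65 mm across, 180 mm tall, standing at the right; origin at its base.
- bowl: Steel bowl 140 mm across, 60 mm high, at the left; origin at its base.
Not all that is in view belongs to the job. Of the things shaped like the rod, the steel one is meant. Of the things that look like the gianduja, the larger one is meant.

How it is judged:
By the outcome, as a careful person would: the job done as asked, in the order asked, and still so for the second after the job is handed in, while the arm keeps its last pose, push and grip.
It also fails if it takes over 72 s, if anything falls off the work surface, if the arm or the gripper's body presses on something with over 40 N, if the wrist force passes 120 N, or if a joint passes its speed limit or range.

### The arm

A 7-joint arm with a two-finger parallel gripper is mounted at the origin on the work surface. World frame = base frame: x ahead of the robot, y to its left, z up, the work surface at z = 0. Lengths are in m, angles in rad, forces in N, time in s.
With the tool pointing down it reaches from about 0.4 to 0.85 m from the base axis. Payload 6.9 kg.
Tool frame: the origin (TCP) lies midway between the tips of the shut fingers; the grasp point (between the pads) lies behind it (ctrl.pinch_z is the z of the grasp point in the tool frame, in m); z points along the fingers, y is the line along which they close (so a half turn about z gives the same grasp; the last joint's range is limited). The gripper opens to 85 mm and grips with 20 to 120 N. Pads are 22 mm wide; open, the fingers measure 114 mm over their backs; the gripper's body (76 mm by 85 mm) begins 54 mm behind the grasp point. The pads swing forward as they close: fully open they stand 13 mm farther back than shut.
Start: joints at [-1.038, 0.507, -0.238, 1.5, 0.126, 1.149, -0.155], TCP at [0.259, 0.569, 0.231] pointing down, gripper open.
Joint ranges: [-3.08, 3.08], [-0.24, 2.05], [-1.43, 1.35], [0, 2.5], [-1.52, 4.66], [0.17, 1.96], [-2.89, 2.89]. Speed limits (rad/s): [2.39, 2.39, 3.14, 3.14, 3.14, 3.14, 3.14].

### API

Orientations are given as a unit quaternion [w, x, y, z].
In Python, from station import ctrl, get_state, vision, ticket, models gives the robot as it stands. Calls block until the motion is done:
- ctrl.movep(position, orientation): joint-space move of the TCP to a pose.
- ctrl.movel(position, frame=None, max_speed=0.15): straight line of the TCP; frame=None keeps the orientation; max_speed is the mean speed in m/s.
- ctrl.set_joints(angles): joint-space move.
- ctrl.ungrasp() and ctrl.close_gripper(force=None): open the fingers fully, or close them until they stop; force is the grip in N (None keeps the last).
- ctrl.pause(seconds).
- ctrl.ik(position, orientation): joint angles nearest the present ones, or None.
- get_state(): the state.
- vision.grab_frame(name): name is "scene" or "top" or "wrist"; returns (picture, depth): 420x560x3 uint8, blue, green, red; 420x560 float32, m along the optical axis (not along the pixel's ray), 0 where there is no reading.
- vision.camera_info(name): a dict with "mtx" (3x3 intrinsics, pixels), "R" (3x3) and "t" (3): a world point X has camera coordinates R X + t; the wrist camera has in their place "hand_eye" (4x4, takes a point from camera to tool coordinates, whose origin is the TCP and whose axes are the flange's). Camera axes: x right, y down, z forward; pixel columns grow to the right and rows downward; lengths in m; the calibration is good to about 2 mm. A picture is of the moment at which its call begins: read the wrist's pose just before it. camera_info takes no time and is no camera call.
A pose or a line that the arm cannot do raises ctrl.Unreachable and nothing moves.
- ticket.close_job(): hands the job in; it is judged then, once.
Trained networks look in the newest picture that a camera, given by its name, has taken for a name from the list of things; names that differ only in an ending like _2 or _b are one class to them, and where a whole thing is asked for, a point or a joint stands for the part that bears it (a point fixed in the world has none). Each returns a list of dicts, best first, with "p" (0 to 1); they miss things now and then, are a little off and sometimes report something else, mostly with a low value. They report only what shows in the picture. A call takes as long as a camera call. They do not tell look-alikes from the thing itself.
- models.recognise(camera, target): "point" ([column, row] in pixels, amid what is visible of it).
- models.masks_of(camera, target): "mask" (420x560 bool, what is visible of it) and "point" ([column, row] in pixels, amid what is visible of it).
The state is a dict: "time": time; "qpos": joint angles; "qd": joint speeds; "tau": joint torques, N m; "tcp_pos": TCP position; "eef_rot": TCP orientation; "contact_force": force on the tool from outside, world axes, zero at the start; "wrist_torque": the same for the moment, N m; "width": finger opening in m; "gripper_force": force on a finger pad.
Only numpy, scipy, OpenCV 4.12 (cv2) and the standard library are available. Lean on these libraries where they do the work, as an engineer would, in place of code of your own. Each camera call takes 0.05 s, during which the arm holds its last target. There are 200 camera calls.

## Working session

There is one attempt and no reset: what is moved stays moved. The work goes in short steps, each a Python script; the robot and the scene stay as the last script left them, time stands still between calls to the robot, and variables do not carry over. Pictures are saved under pics/ and viewed, at most 10 in all, crops included, and the job is handed in when it is done.

```bash
ls; mkdir -p pics; cat > h.py <<'E'
import numpy as np, cv2
from station import ctrl, get_state, vision, ticket, models
def px2w(cam,uv,d,tp=None):
    c=vision.camera_info(cam);K=np.array(c["mtx"])
    p=np.linalg.inv(K)@np.array([uv[0],uv[1],1.])*d
    return np.array(c["R"]).T@(p-np.array(c["t"]))
def cloud(cam,depth,mask):
    c=vision.camera_info(cam);K=np.array(c["mtx"])
    v,u=np.nonzero(mask&(depth>0));d=depth[v,u]
    p=np.linalg.inv(K)@np.vstack([u,v,np.ones(len(u))])*d
    return (np.array(c["R"]).T@(p-np.array(c["t"]).reshape(3,1))).T
E
python3 - <<'E'
from h import *
ims=[]
for cam in ["scene","top"]:
    im,d=vision.grab_frame(cam); cv2.imwrite(f"pics/{cam}0.png",im); np.save(f"{cam}_d.npy",d)
    c=vision.camera_info(cam); print(cam,np.round(c["mtx"],1).tolist(),np.round(c["R"],3).tolist(),np.round(c["t"],3).tolist())
    for t in ["rod","gianduja","dark_block","white_block","cutter","fence","rod_seat","jaw_near","can_a","can_b","bowl","artichoke"]:
        for r in models.masks_of(cam,t)[:3]:
            if r["p"]<.2: continue
            P=cloud(cam,d,r["mask"])
            if len(P)<5: print(cam,t,"few");continue
            (cx,w,a)=cv2.minAreaRect(P[:,:2].astype(np.float32))
            print(cam,t,round(r["p"],2),np.round(r["point"]).tolist(),"med",np.median(P,0).round(3).tolist(),"rect",np.round(cx,3),np.round(w,3),round(a,1),"z95",np.percentile(P[:,2],95).round(3))
print(get_state(), ctrl.pinch_z)
E
```

```text
pics
scene [[413.4, 0.0, 275.6], [0.0, 413.4, 216.3], [0.0, 0.0, 1.0]] [[-0.624, 0.781, -0.009], [0.465, 0.362, -0.808], [-0.628, -0.508, -0.589]] [0.308, -0.226, 1.575]
scene rod 0.63 [341.0, 270.0] med [0.581, 0.278, 0.012] rect [0.558 0.274] [0.02  0.195] 86.4 z95 0.015
scene rod 0.63 [387.0, 208.0] med [0.251, 0.243, 0.008] rect [0.241 0.242] [0.214 0.041] 81.1 z95 0.014
scene rod 0.53 [204.0, 276.0] med [0.815, 0.02, 0.012] rect [0.848 0.017] [0.015 0.2  ] 88.4 z95 0.016
scene gianduja 0.9 [413.0, 262.0] med [0.465, 0.417, 0.042] rect [0.417 0.402] [0.127 0.143] 10.0 z95 0.045
scene gianduja 0.67 [244.0, 232.0] med [0.626, 0.018, 0.024] rect [ 0.697 -0.031] [0.519 0.278] 2.9 z95 0.061
scene gianduja 0.58 [480.0, 335.0] med [0.586, 0.628, 0.031] rect [0.566 0.628] [0.083 0.106] 7.0 z95 0.034
scene dark_block 0.6 [175.0, 186.0] med [0.61, -0.327, 0.042] rect [ 0.606 -0.336] [0.312 0.115] 64.9 z95 0.046
scene white_block 0.63 [204.0, 169.0] med [0.469, -0.327, 0.039] rect [ 0.433 -0.382] [0.234 0.1  ] 59.2 z95 0.045
scene cutter 0.74 [244.0, 227.0] med [0.626, 0.019, 0.024] rect [ 
[... 3424 characters left out ...]
  0.50752562, -0.23760202,  1.50020311,  0.12569917,
        1.14888318, -0.15480591]), 'qd': array([ 1.03341404e-03,  1.64291731e-03, -2.61461114e-04, -4.57537052e-06,
       -2.79969301e-05,  8.75920854e-04,  1.39322288e-03]), 'tau': array([ 1.54813097e-03, -6.20367265e+01, -2.18484834e+00, -2.49948817e+01,
        1.37434853e-02,  2.42873175e-03, -3.56848068e-05]), 'tcp_pos': array([0.25874478, 0.56891785, 0.23125804]), 'eef_rot': array([-1.24013790e-05,  2.11799070e-01,  9.77313232e-01, -1.84581034e-05]), 'contact_force': array([0.03248097, 0.00557236, 0.09347143]), 'wrist_torque': array([-0.00440607, -0.01061196,  0.01803524]), 'gripper_force': 0.0, 'width': 0.08539834927871477} -0.0187
```

View pics/top0.png

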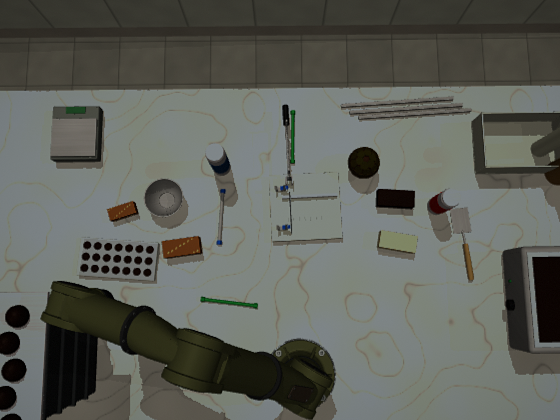

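```bash
python3 - <<'E'
import cv2,numpy as np
t=cv2.imread("pics/top0.png");s=cv2.imread("pics/scene0.png")
a=cv2.resize(t[110:260,90:340],(800,480),interpolation=cv2.INTER_CUBIC)
cv2.imwrite("pics/c1.png",a)
b=cv2.resize(s[150:360,180:530],(800,480),interpolation=cv2.INTER_CUBIC)
cv2.imwrite("pics/c2.png",b)
E
```

```text
(no output)
```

View pics/c2.png

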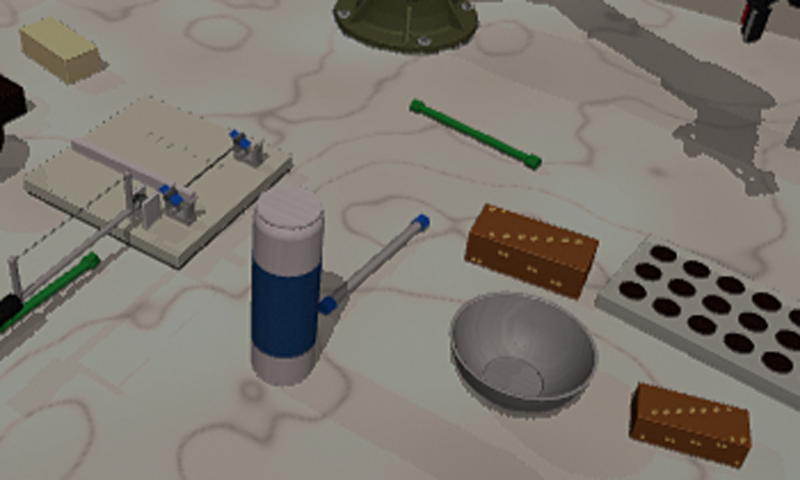

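Top view: the rod-shaped things are the steel rod with blue caps at (221,217) and two green ones at (293,136) and (229,302). I want the steel one. Hazelnut look-alikes are at (182,247), about 130x64 mm and 45 mm high, and at (122,211), about 97x43 mm and 34 mm high. The larger one at (182,247) is the gianduja. The enlarged crop confirms both choices: steel rod at crop (375,265), large block at crop (530,250). Next I'll look with the wrist camera.

```bash
cat >> h.py <<'E'
from scipy.spatial.transform import Rotation as Rn
def q(deg):
    a=np.radians(deg)/2; return np.array([0,-np.sin(a),np.cos(a),0])
def wpose():
    s=get_state();w,x,y,z=s["eef_rot"];T=np.eye(4);T[:3,:3]=Rn.from_quat([x,y,z,w]).as_matrix();T[:3,3]=s["tcp_pos"]
    return T@np.array(vision.camera_info("wrist")["hand_eye"])
def wcloud(depth,T,mask=None):
    K=np.array(vision.camera_info("wrist")["mtx"])
    if mask is None: mask=depth>0
    v,u=np.nonzero(mask&(depth>0))
    p=np.linalg.inv(K)@np.vstack([u,v,np.ones(len(u))])*depth[v,u]
    return (T[:3,:3]@p).T+T[:3,3]
def shot(name):
    T=wpose();im,d=vision.grab_frame("wrist");cv2.imwrite(f"pics/{name}.png",im);np.savez(f"{name}.npz",d=d,T=T);return im,d,T
def rect(P): return [np.round(v,4) for v in cv2.minAreaRect(P[:,:2].astype(np.float32))]
E
python3 - <<'E'
from h import *
print(np.round(vision.camera_info("wrist")["hand_eye"],3),np.round(vision.camera_info("wrist")["mtx"],1))
print(np.round(ctrl.ik([.556,.275,.25],q(-3)),2), np.round(ctrl.ik([.57,.02,.25],q(0)),2))
for n,p in [("wr1",[.53,.275,.25]),("wc1",[.60,.03,.28]),("wc2",[.52,.03,.24])]:
    try: ctrl.movep(p,q(0))
    except ctrl.Unreachable as e: print(n,e);continue
    im,d,T=shot(n);P=wcloud(d,T)
    print(n,get_state()["time"],np.percentile(P[:,2],[1,5,25,50,75,99]).round(4),P.min(0).round(3),P.max(0).round(3))
    for t in (["rod"] if n=="wr1" else ["fence","jaw_near","jaw_far","cutter"]):
        for r in models.masks_of("wrist",t)[:2]:
            M=wcloud(d,T,r["mask"])
            if r["p"]>.3 and len(M)>5:print(t,round(r["p"],2),np.round(r["point"]),np.median(M,0).round(4),*rect(M),np.percentile(M[:,2],[5,95]).round(4))
E
```

```text
[[ 0.001 -0.946 -0.324  0.083]
 [ 1.     0.001 -0.    -0.001]
 [ 0.001 -0.324  0.946 -0.143]
 [ 0.     0.     0.     1.   ]] [[335.1   0.  278.2]
 [  0.  335.1 213. ]
 [  0.    0.    1. ]]
[-0.33  0.49 -0.27  1.48  0.14  1.19  0.89] [-0.    0.4  -0.11  1.62  0.05  1.12  1.44]
wr1 2.8333 [-1.300e-03 -8.000e-04  2.000e-04  1.200e-03  3.020e-02  3.339e-01] [ 0.35  -0.142 -0.004] [0.923 0.701 0.339]
rod 0.88 [278. 182.] [0.5368 0.2756 0.0134] [0.556  0.2752] [0.0186 0.2066] 86.4346 [0.007  0.0164]
rod 0.51 [ 91. 336.] [0.755  0.0181 0.0131] [0.8266 0.0242] [0.1622 0.0288] 3.0429 [0.0023 0.0169]
wc1 3.9417 [-1.400e-03 -8.000e-04  2.000e-04  1.200e-03  2.670e-02  3.637e-01] [ 0.413 -0.412 -0.004] [1.03  0.453 0.369]
fence 0.77 [216. 190.] [ 0.6182 -0.0422  0.041 ] [ 0.6221 -0.0455] [0.0154 0.2022] 2.222 [0.0288 0.0424]
fence 0.56 [ 14. 182.] [ 0.6114 -0.2849  0.0278] [ 0.6185 -0.3002] [0.0343 0.0759] 84.9663 [0.0048 0.0456]
jaw_near 0.83 [291.  91.] [0.5069 0.047  0.0536] [0.5064 0.0426] [0.0127 0.0262] 0.106 [0.0499 0.061 ]
jaw_far 0.72 [293. 216.] [0.6458 0.0517 0.0541] [0.6509 0.0474] [0.0241 0.0261] 0.5427 [0.049  0.0606]
cutter 0.82 [229. 145.] [ 0.5702 -0.0237  0.0254] [ 0.7068 -0.0268] [0.4939 0.2668] 2.3654 [0.024  0.0542]
wc2 4.6417 [-1.40e-03 -8.00e-04  1.00e-04  9.00e-04  2.55e-02  3.24e-01] [ 0.343 -0.36  -0.003] [0.902 0.443 0.329]
fence 0.95 [216. 263.] [ 0.6173 -0.0445  0.0405] [ 0.6229 -0.0431] [0.0195 0.1973] 1.575 [0.0273 0.0422]
jaw_near 0.61 [291. 172.] [0.506  0.0454 0.0538] [0.5062 0.042 ] [0.0134 0.0275] 2.2322 [0.0491 0.0611]
jaw_far 0.48 [296. 296.] [0.6451 0.0505 0.0552] [0.6459 0.0467] [0.014  0.0253] 0.767 [0.0502 0.0609]
```

```bash
python3 - <<'E'
from h import *
def edgefit(P,axis,bins,fn):  # P: Nx2 ; per bin along axis take extreme of other
    o=1-axis;xs=[];ys=[]
    for a,b in zip(bins[:-1],bins[1:]):
        s=P[(P[:,axis]>=a)&(P[:,axis]<b)]
        if len(s)>4: xs.append((a+b)/2);ys.append(fn(s[:,o]))
    xs=np.array(xs);ys=np.array(ys);k=np.polyfit(xs,ys,1)
    for _ in range(3):
        r=ys-np.polyval(k,xs);g=abs(r)<max(.0015,1.5*np.median(abs(r)));k=np.polyfit(xs[g],ys[g],1)
    return np.degrees(np.arctan(k[0])).round(2),k
for n in ["wc1","wc2"]:
    z=np.load(n+".npz");P=wcloud(z["d"],z["T"])
    B=P[(abs(P[:,2]-.025)<.003)&(P[:,0]>.4)&(P[:,0]<.75)&(abs(P[:,1]+.02)<.17)]
    F=P[(P[:,2]>.0385)&(P[:,2]<.0435)&(abs(P[:,0]-.62)<.025)&(P[:,1]>-.17)&(P[:,1]<.025)]
    bx=np.arange(.48,.68,.006);by=np.arange(-.12,.08,.006)
    lo=lambda v:np.percentile(v,1);hi=lambda v:np.percentile(v,99)
    for nm,X,ax,bn,f,at in [("left",B,0,bx,hi,.58),("right",B,0,bx,lo,.58),("near",B,1,by,lo,-.02),("fence face",F,1,np.arange(-.14,.02,.006),lo,.04),("fence back",F,1,np.arange(-.14,.02,.006),hi,.04)]:
        a,k=edgefit(X[:,:2],ax,bn,f);print(n,nm,a,"at",at,np.polyval(k,at).round(4))
    print("fence y",F[:,1].min().round(4),F[:,1].max().round(4), "fence z",np.median(F[:,2]).round(4),"board z",np.median(B[:,2]).round(4))
    C=P[(P[:,2]>.0455)&(P[:,2]<.075)&(P[:,0]>.48)&(P[:,0]<.68)&(P[:,1]>0)&(P[:,1]<.1)]
    for a,b in [(.48,.53),(.62,.67)]:
        S=C[(C[:,0]>a)&(C[:,0]<b)];print("clip x",np.percentile(S[:,0],[1,50,99]).round(4),"y",np.percentile(S[:,1],[1,99]).round(4),"zmax",S[:,2].max().round(4))
        H=S[S[:,2]>.059]; h,e=np.histogram(H[:,1],np.arange(.02,.09,.003));print(h.tolist())
z=np.load("wr1.npz");P=wcloud(z["d"],z["T"])
R=P[(P[:,2]>.007)&(P[:,2]<.02)&(abs(P[:,1]-.275)<.03)&(P[:,0]>.44)&(P[:,0]<.67)]
print("rod",rect(R),np.percentile(R[:,2],98),edgefit(R[:,:2],0,np.arange(.48,.63,.006),np.median))
im=cv2.imread("pics/wc2.png");cv2.imwrite("pics/c3.png",cv2.resize(im[120:340,200:380],(720,600)) if 0 else cv2.resize(im[100:350,140:400],(624,600),interpolation=cv2.INTER_CUBIC))
E
```

```text
wc1 left 2.28 at 0.58 0.0941
wc1 right 2.32 at 0.58 -0.1497
wc1 near -2.33 at -0.02 0.4658
wc1 fence face -2.19 at 0.04 0.6116
wc1 fence back -2.21 at 0.04 0.6213
fence y -0.1416 0.0249 fence z 0.0413 board z 0.0253
clip x [0.4984 0.5061 0.5148] y [0.0285 0.0759] zmax 0.0653
[0, 0, 11, 36, 27, 2, 7, 4, 0, 0, 0, 0, 0, 0, 0, 0, 21, 50, 30, 0, 0, 0, 0]
clip x [0.6374 0.6473 0.6691] y [0.0162 0.081 ] zmax 0.0666
[9, 0, 0, 0, 10, 35, 30, 20, 10, 4, 0, 0, 0, 0, 0, 0, 0, 0, 25, 36, 14, 0, 0]
wc2 left 2.57 at 0.58 0.0945
wc2 right 2.08 at 0.58 -0.1499
wc2 near -2.19 at -0.02 0.4652
wc2 fence face -2.18 at 0.04 0.6113
wc2 fence back -2.12 at 0.04 0.6216
fence y -0.1413 0.0239 fence z 0.0412 board z 0.0253
clip x [0.4976 0.5055 0.5144] y [0.0285 0.0762] zmax 0.0643
[0, 0, 11, 36, 20, 7, 1, 5, 0, 0, 0, 0, 0, 0, 0, 0, 22, 52, 37, 0, 0, 0, 0]
clip x [0.6374 0.6471 0.6696] y [0.0162 0.0818] zmax 0.0666
[10, 0, 0, 0, 9, 29, 48, 11, 2, 1, 0, 0, 0, 0, 0, 0, 0, 0, 22, 37, 23, 0, 0]
rod [array([0.5529, 0.2751]), array([0.0183, 0.2003]), np.float64(86.4278)] 0.017011825105837087 (np.float64(-3.64), array([-0.06362599,  0.30988795]))
```

View pics/c3.png

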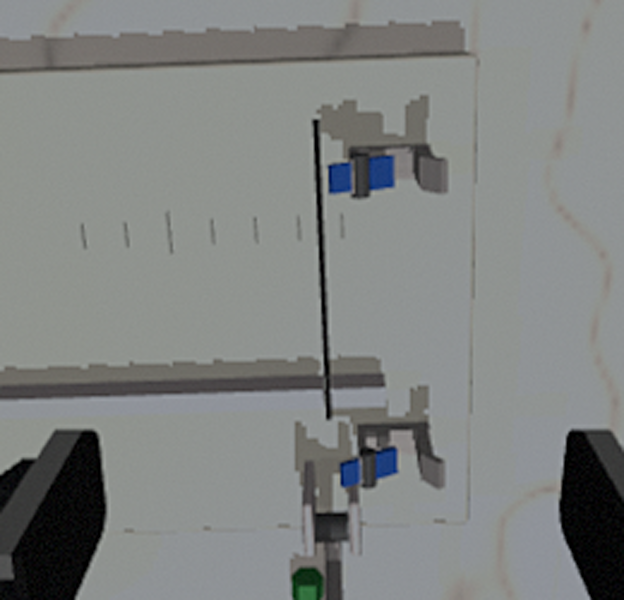

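Crop: the clips are at (385,175) near and (395,465) far, with slots at columns of about 400-415. The groove is at column 322 and the fence end at column 384. I'll pin down the slot's y from the groove and the fence end.

```bash
python3 - <<'E'
from h import *
yaw=np.radians(2.25);R2=np.array([[np.cos(yaw),np.sin(yaw)],[-np.sin(yaw),np.cos(yaw)]])
c0=np.array([.576,.059])
for n in ["wc1","wc2"]:
    z=np.load(n+".npz");d=z["d"];im=cv2.imread(f"pics/{n}.png")
    P=wcloud(d,z["T"]);L=(P[:,:2]-c0)@R2.T;Z=P[:,2];g=im.max(2)[d>0]
    m=(abs(Z-.025)<.004)&(g<45)&(abs(L[:,0])<.06)&(L[:,1]>-.07)&(L[:,1]<0)&(L[:,0]<.03)
    print(n,"groove v",np.percentile(L[m,1],[5,50,95]).round(4),m.sum())
    f=(Z>.039)&(Z<.044)&(L[:,0]>.0375)&(L[:,0]<.0435)&(abs(L[:,1])<.05);print("fence v max",np.sort(L[f,1])[-5:].round(4))
    e=(abs(Z-.025)<.003)&(abs(L[:,0])<.05)&(abs(L[:,1]-.035)<.02);print("left edge",np.percentile(L[e,1],99.5).round(4))
    for s in (-.07,.07):
        k=(abs(L[:,0]-s)<.012)&(abs(L[:,1])<.05)&(Z>.03)
        for zz in np.arange(.03,.068,.004):
            kk=k&(abs(Z-zz)<.002);print(round(s,2),round(zz,3),np.sort(L[kk,1])[::max(1,kk.sum()//8)].round(3).tolist(),"x",(L[kk,0].min().round(4),L[kk,0].max().round(4)) if kk.any() else "")
E
```

```text
wc1 groove v [-0.0344 -0.0337 -0.033 ] 105
fence v max [-0.0064 -0.0053 -0.0052 -0.0052 -0.0051]
left edge 0.0377
-0.07 0.03 [0.003, 0.006, 0.007, 0.007, 0.007] x (np.float64(-0.0756), np.float64(-0.0664))
-0.07 0.034 [0.0, 0.002, 0.003, 0.004, 0.005, 0.006, 0.007, 0.008, 0.009] x (np.float64(-0.0768), np.float64(-0.0631))
-0.07 0.038 [0.01, 0.01, 0.01, 0.01, 0.01, 0.01, 0.01, 0.01, 0.01, 0.01, 0.01, 0.01] x (np.float64(-0.0763), np.float64(-0.0641))
-0.07 0.042 [] x 
-0.07 0.046 [-0.001, -0.001, 0.01, 0.01] x (np.float64(-0.0762), np.float64(-0.0709))
-0.07 0.05 [-0.008, -0.006, -0.005, -0.004, -0.003, -0.003, -0.002, -0.001, 0.01] x (np.float64(-0.0767), np.float64(-0.0634))
-0.07 0.054 [-0.02, -0.011, -0.01, -0.009, -0.008, -0.007, -0.006, 0.01, 0.011] x (np.float64(-0.0773), np.float64(-0.0618))
-0.07 0.058 [-0.028, -0.022, -0.02, -0.018, -0.016, -0.014, -0.012, 0.012, 0.014] x (np.float64(-0.0791), np.float64(-0.0618))
-0.07 0.062 [-0.028, -0.027, -0.025, -0.015, 0.015, 0.016, 0.017, 0.019, 0.02] x (np.float64(-0.078), np.float64(-0.0635))
-0.07 0.066 [0.016, 0.017, 0.017, 0.017
[... 3068 characters left out ...]
6 [-0.045, -0.043, -0.018, -0.017, -0.016, -0.002, 0.012, 0.014, 0.015] x (np.float64(0.0623), np.float64(0.0819))
0.07 0.05 [-0.044, -0.008, -0.006, -0.005, -0.004, -0.003, -0.002, -0.001, 0.011] x (np.float64(0.0611), np.float64(0.0819))
0.07 0.054 [-0.045, -0.015, -0.011, -0.009, -0.008, -0.007, 0.01, 0.011, 0.014] x (np.float64(0.0607), np.float64(0.0819))
0.07 0.058 [-0.045, -0.023, -0.021, -0.018, -0.016, -0.014, -0.012, 0.013] x (np.float64(0.0607), np.float64(0.0819))
0.07 0.062 [-0.045, -0.027, -0.025, 0.015, 0.016, 0.017, 0.018, 0.019, 0.02] x (np.float64(0.0623), np.float64(0.0819))
0.07 0.066 [-0.045, -0.023, -0.021, 0.017, 0.017, 0.018] x (np.float64(0.0618), np.float64(0.0816))
```

```bash
python3 - <<'E'
from h import *
S=lambda:(lambda s:print(round(s["time"],2),np.round(s["tcp_pos"],4),"F",np.round(s["contact_force"],1),"w",round(s["width"],4),"g",round(float(s["gripper_force"]),1)))(get_state())
ctrl.movep([.5555,.2746,.12],q(-3.64)); 
ctrl.movel([.5555,.2746,.0025],max_speed=.1); S()
ctrl.close_gripper(80); S()
ctrl.movel([.5555,.2746,.17]); S()
ctrl.movep([.5754,.0615,.17],q(2.25)); S()
im,d,T=shot("wh1")
P=wcloud(d,T);print("z ahead",P[:,2].min())
for r in models.masks_of("wrist","rod")[:3]:
    M=wcloud(d,T,r["mask"]);print(round(r["p"],2),np.round(r["point"]),np.median(M,0).round(4),*rect(M),np.percentile(M[:,2],[2,50,98]).round(4))
cv2.imwrite("pics/wh1v.png",im)
E
```

```text
7.23 [0.5559 0.2749 0.0032] F [-0.5  0.6 -0.3] w 0.0853 g 0.0
7.92 [0.5556 0.2746 0.0028] F [-0.9 -0.9  4.2] w 0.0081 g 78.4
9.19 [0.555  0.2743 0.1689] F [ 0.2  0.1 -1. ] w 0.0085 g 78.2
10.06 [0.5753 0.0629 0.1698] F [-0.8  0.  -2.1] w 0.0086 g 78.3
z ahead -0.002942193507955493
0.74 [278. 180.] [0.5232 0.0609 0.1804] [0.6339 0.0684] [0.3806 0.0426] 3.2822 [0.0258 0.1804 0.1838]
```

View pics/wh1.png

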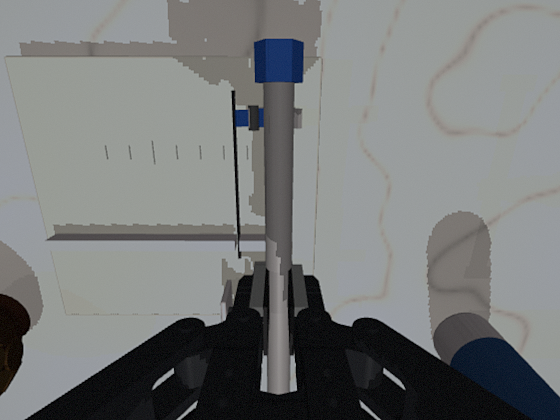

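The wrist view shows the rod held square between the fingers at column 278, with its near blue cap at (278,60). Now I'll fit its axis and insert it.

```bash
python3 - <<'E'
from h import *
z=np.load("wh1.npz");d=z["d"];T=z["T"];K=np.array(vision.camera_info("wrist")["mtx"])
v,u=np.nonzero(d>0);P=wcloud(d,T)
k=(v<240)&(P[:,2]>.15)&(P[:,2]<.2);Q=P[k];L=v[k]
print(Q.min(0).round(4),Q.max(0).round(4))
r=Q[(L>95)&(L<240)]
for a in np.arange(r[:,0].min(),r[:,0].max(),.008):
    s=r[(r[:,0]>=a)&(r[:,0]<a+.008)]
    if len(s)>20: print(round(a+.004,4),"ymid",((np.percentile(s[:,1],1)+np.percentile(s[:,1],99))/2).round(4),"w",np.ptp(s[:,1]).round(4),"ztop",np.percentile(s[:,2],97).round(4))
print(get_state()["tcp_pos"].round(4), get_state()["eef_rot"].round(4))
E
```

```text
[0.4719 0.049  0.1714] [0.5507 0.0679 0.1853]
0.4948 ymid 0.0592 w 0.0119 ztop 0.182
0.5028 ymid 0.0594 w 0.0118 ztop 0.1819
0.5108 ymid 0.0597 w 0.012 ztop 0.1818
0.5188 ymid 0.0603 w 0.0118 ztop 0.182
0.5268 ymid 0.0604 w 0.0115 ztop 0.1818
0.5348 ymid 0.0607 w 0.0118 ztop 0.1818
0.5428 ymid 0.0611 w 0.012 ztop 0.1817
0.5508 ymid 0.0613 w 0.0121 ztop 0.1817
[0.5753 0.0639 0.1699] [-0.000e+00 -2.100e-02  9.998e-01  7.000e-04]
```

```bash
cat >> h.py <<'E'
def S(t=""):
    s=get_state();print(t,round(s["time"],2),np.round(s["tcp_pos"],4),"F",np.round(s["contact_force"],1),"M",np.round(s["wrist_torque"],2),"w",round(s["width"],4),"g",round(float(s["gripper_force"]),1));return s
def rodfit(name,zc):
    im,d,T=shot(name);P=wcloud(d,T);v,u=np.nonzero(d>0)
    k=(v<240)&(abs(P[:,2]-zc)<.012)&(abs(P[:,1]-.06)<.02)&(P[:,0]<.56);Q=P[k];x0=Q[:,0].min();xs=[];ys=[];zs=[]
    for a in np.arange(x0+.02,.55,.006):
        s=Q[(Q[:,0]>=a)&(Q[:,0]<a+.006)]
        if len(s)>20: xs.append(a+.003);ys.append((np.percentile(s[:,1],1)+np.percentile(s[:,1],99))/2);zs.append(np.percentile(s[:,2],97)-.006)
    k=np.polyfit(xs,ys,1);kz=np.polyfit(xs,zs,1)
    print(name,"near end",x0.round(4),"yaw",np.degrees(k[0]).round(2),"y@.5754",np.polyval(k,.5754).round(4),"z",np.polyval(kz,.5754).round(4),"pitch",np.degrees(kz[0]).round(2))
E
python3 - <<'E'
from h import *
ctrl.movel([.5785,.0615,.10]);ctrl.pause(.3);S("hover");rodfit("wh2",.106);S()
E
```

```text
hover 11.07 [0.5789 0.0615 0.1008] F [ 0.3  0.2 -2.2] M [-0.02  0.    0.03] w 0.0084 g 78.3
wh2 near end 0.4755 yaw 2.22 y@.5754 0.0609 z 0.1066 pitch -0.23
 11.12 [0.5788 0.0615 0.1007] F [-0.3 -0.6 -1.6] M [-0.01  0.02  0.02] w 0.0088 g 78.3
```

```bash
python3 - <<'E'
from h import *
ctrl.movel([.5785,.062,.066],max_speed=.08);S()
for z in [.056,.050,.046,.042,.038,.035,.033,.0315]:
    ctrl.movel([.5785,.062,z],max_speed=.04);s=S(z)
    if abs(s["contact_force"]).max()>35: print("stop");break
ctrl.pause(.2);S();rodfit("wh3",.04)
E
```

```text
11.7 [0.5785 0.0621 0.0658] F [ 0.2 -0.6 -1. ] M [-0.01 -0.02 -0.01] w 0.0082 g 78.3
0.056 12.1 [0.5784 0.0619 0.0558] F [ 0.3 -0.1 -2.2] M [-0.02 -0.02 -0.01] w 0.0088 g 78.3
0.05 12.4 [0.5783 0.062  0.0497] F [ 0.5  0.  -2.1] M [-0.01 -0.02  0.  ] w 0.0083 g 78.3
0.046 12.65 [0.5792 0.0634 0.0462] F [ 2.2  4.  -2. ] M [ 1.02 -0.45 -0.08] w 0.0086 g 78.5
0.042 12.9 [0.5795 0.0635 0.0422] F [ 2.9  4.9 -1.2] M [ 1.26 -0.53 -0.07] w 0.0084 g 78.5
0.038 13.15 [0.5779 0.0623 0.0372] F [ 1.7  3.3 -7.8] M [ 0.92 -0.29 -0.14] w 0.0088 g 78.1
0.035 13.4 [0.5781 0.061  0.0347] F [ 0.8  0.6 -1.9] M [ 0.09 -0.07  0.06] w 0.0085 g 78.6
0.033 13.65 [0.5786 0.0612 0.0337] F [-1.6 -0.1  4.7] M [-0.13  0.34 -0.07] w 0.0084 g 79.7
0.0315 13.9 [0.5787 0.0612 0.0335] F [-5.7 -1.8 18.1] M [-0.35  1.28  0.  ] w 0.0089 g 81.3
 14.1 [0.5787 0.0612 0.0335] F [-5.7 -0.8 19. ] M [-0.32  1.22 -0.02] w 0.0086 g 81.2
wh3 near end 0.4754 yaw 2.77 y@.5754 0.061 z 0.0351 pitch -7.29
```

```bash
python3 - <<'E'
from h import *
ctrl.ungrasp();S();ctrl.movel([.5785,.0612,.14]);ctrl.movep([.53,.0612,.24],q(2.25));ctrl.pause(.1)
im,d,T=shot("wv1");P=wcloud(d,T)
yaw=np.radians(2.25);c=np.array([.5754,.0615]);R2=np.array([[np.cos(yaw),np.sin(yaw)],[-np.sin(yaw),np.cos(yaw)]])
L=(P[:,:2]-c)@R2.T;k=(abs(L[:,1])<.007)&(P[:,2]>.03)&(P[:,2]<.07)
for a in np.arange(-.105,.106,.01):
    s=k&(abs(L[:,0]-a)<.005);
    if s.sum()>5:
        w=s&(P[:,2]>.04);print(round(a,3),"ztop",np.percentile(P[s,2],95).round(4),"v",np.percentile(L[s,1],[3,97]).round(4) ,s.sum())
v,u=np.nonzero(d>0);b=(abs(L[:,0])<.11)&(abs(L[:,1])<.03)
u0,u1,v0,v1=u[b].min(),u[b].max(),v[b].min(),v[b].max();print(u0,u1,v0,v1)
cr=im[v0:v1,max(0,u0-30):u1+30];f=min(800/cr.shape[1],600/cr.shape[0]);cv2.imwrite("pics/c4.png",cv2.resize(cr,None,fx=f,fy=f,interpolation=cv2.INTER_CUBIC))
for t in ["jaw_near","jaw_far"]:
    for r in models.masks_of("wrist",t)[:2]:
        M=wcloud(d,T,r["mask"])
        if r["p"]>.3:print(t,r["p"],np.median(M,0).round(4),*rect(M),np.percentile(M[:,2],[5,95]).round(4))
E
```

```text
14.88 [0.5785 0.062  0.0314] F [ 0.5 -0.   0.6] M [-0.07  0.03 -0.01] w 0.0855 g 0.0
-0.095 ztop 0.0485 v [-0.0067  0.0061] 161
-0.085 ztop 0.0482 v [-0.0067  0.0061] 122
-0.075 ztop 0.0509 v [-0.0067  0.0064] 134
-0.065 ztop 0.0511 v [-0.0068  0.0064] 132
-0.055 ztop 0.046 v [-0.006   0.0043] 106
-0.045 ztop 0.046 v [-0.0061  0.0043] 101
-0.035 ztop 0.0457 v [-0.0061  0.0044] 103
-0.025 ztop 0.046 v [-0.0062  0.0044] 95
-0.015 ztop 0.0457 v [-0.0062  0.0045] 101
-0.005 ztop 0.0459 v [-0.0063  0.0045] 95
0.005 ztop 0.0458 v [-0.0063  0.0045] 94
0.015 ztop 0.0458 v [-0.0064  0.0046] 92
0.025 ztop 0.0458 v [-0.0065  0.0046] 91
0.035 ztop 0.0457 v [-0.0065  0.0047] 91
0.045 ztop 0.0459 v [-0.0066  0.0047] 87
0.055 ztop 0.046 v [-0.0067  0.0048] 86
0.065 ztop 0.0509 v [-0.0067  0.0061] 104
0.075 ztop 0.0509 v [-0.0065  0.0061] 81
0.085 ztop 0.0476 v [-0.0068  0.006 ] 100
0.095 ztop 0.0481 v [-0.0068  0.0061] 88
0.105 ztop 0.0473 v [-0.0066  0.0057] 7
139 412 119 419
jaw_near 0.67 [0.5064 0.0456 0.0542] [0.5061 0.0415] [0.0273 0.0134] 89.7918 [0.0498 0.0611]
jaw_far 0.7 [0.6455 0.0511 0.0539] [0.6456 0.0474] [0.0138 0.0275] 1.0589 [0.0496 0.0608]
jaw_far 0.48 [ 0.698  -0.2055  0.0731] [ 0.6538 -0.129 ] [0.0932 0.3554] 33.7094 [0.007  0.1098]
```

View pics/c4.png

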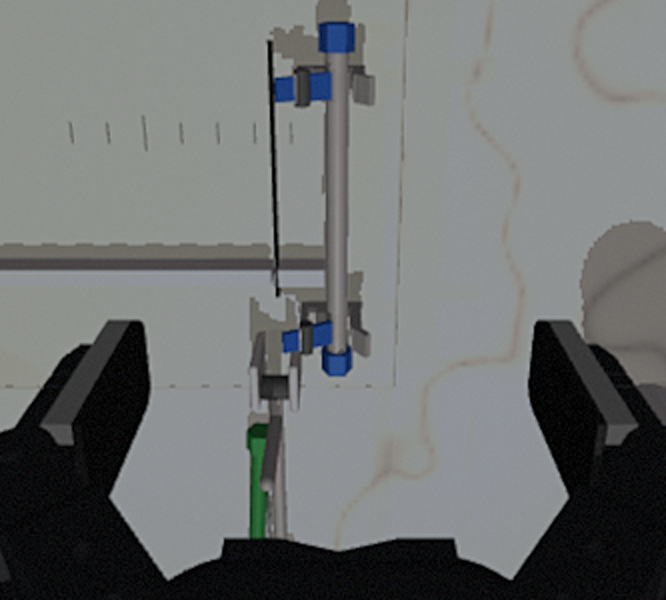

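The rod is home: top at z ≈ 0.046 along its whole length and level. In the crop both blue jaws lie over it, at (310,88) and (312,338), at the same height as before insertion. On to the gianduja.

```bash
python3 - <<'E'
from h import *
for psi in (-80.5,99.5):
    for p,a in (([.442,.411,.2],0),([.442,.411,.02],0),([.584,-.01,.045],-7.25)):
        j=ctrl.ik(p,q(psi+a));print(psi,p,None if j is None else np.round(j,2))
ctrl.movep([.45,.25,.25],q(-40))
try: ctrl.movep([.442,.36,.25],q(-80.5));
except Exception as e: print(e)
ctrl.pause(.15);im,d,T=shot("wg1");S()
for r in models.masks_of("wrist","gianduja")[:3]:
    M=wcloud(d,T,r["mask"]);U=M[(M[:,2]>.04)&(M[:,2]<.05)];print(round(r["p"],2),np.round(r["point"]),np.median(M,0).round(4),"top",*(rect(U) if len(U)>5 else []),np.median(U[:,2]))
E
```

```text
-80.5 [0.442, 0.411, 0.2] [-0.73  0.49 -0.09  1.61  0.05  1.04 -0.67]
-80.5 [0.442, 0.411, 0.02] [-0.78  0.7  -0.01  1.79  0.01  0.64 -0.63]
-80.5 [0.584, -0.01, 0.045] [-0.05  0.65  0.04  1.83 -0.04  0.66  0.05]
99.5 [0.442, 0.411, 0.2] [-0.32  0.58 -0.78  1.6   0.44  1.14  2.1 ]
99.5 [0.442, 0.411, 0.02] [-0.45  0.76 -0.57  1.79  0.57  0.76  1.99]
99.5 [0.584, -0.01, 0.045] [ 0.35  0.71 -0.61  1.83  0.56  0.78  2.63]
 18.54 [0.4427 0.3588 0.2501] F [-0.  -1.  -0.1] M [ 0.   -0.   -0.01] w 0.0856 g 0.0
0.75 [283. 128.] [0.442  0.4148 0.0453] top [0.4424 0.4089] [0.0597 0.1298] 7.6546 0.04532397053520809
```

```bash
python3 - <<'E'
from h import *
c=[.4424,.409];Q=q(7.8-90)
ctrl.movep(c+[.13],Q);ctrl.movel(c+[.021],max_speed=.12);S()
ctrl.close_gripper(60);s=S()
ctrl.movel(c+[.13]);S("lift")
ctrl.movep([.555,-.04,.16],q(2.25-90));ctrl.pause(.2);S("hover")
im,d,T=shot("wg2");P=wcloud(d,T)
v,u=np.nonzero(d>0);k=(abs(P[:,2]-.184)<.012)&(abs(P[:,0]-.555)<.045)&(abs(P[:,1]+.04)<.08)&(P[:,1]>-.02)
print(rect(P[k]),P[k].max(0).round(4),np.median(P[k][:,2]).round(4))
for r in models.masks_of("wrist","gianduja")[:1]:
    M=wcloud(d,T,r["mask"]);print(r["p"],np.percentile(M,[2,50,98],axis=0).round(4).tolist())
E
```

```text
20.23 [0.4429 0.4094 0.0219] F [-0.3  0.8  0.1] M [0.   0.03 0.07] w 0.0856 g 0.0
 20.6 [0.4428 0.4094 0.022 ] F [-0.6 -0.4  5.8] M [-0.14  0.29  0.01] w 0.0587 g 66.0
lift 21.48 [0.4418 0.4084 0.1289] F [-0.5 -0.4 -4.6] M [-0.02 -0.02 -0.01] w 0.0589 g 65.2
hover 23.38 [ 0.5551 -0.0388  0.1599] F [ 0.6  0.  -3.7] M [ 0.01 -0.04 -0.  ] w 0.0591 g 65.1
[array([0.5538, 0.0028]), array([0.0605, 0.0474]), np.float64(2.0827)] [0.5845 0.0274 0.1861] 0.1831
0.62 [[0.5263, -0.0792, 0.1624], [0.5546, -0.015, 0.1831], [0.5829, 0.0264, 0.1844]]
```

View pics/wg2.png

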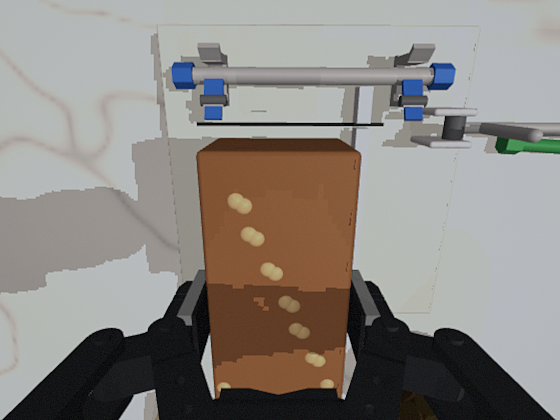

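The view shows the block held square at (278,270), its end facing the rod at row 75 with the fence to the right. I'll lower it beside the corner and press in.

```bash
cat >> h.py <<'E'
a=np.radians(2.25);ex=np.array([np.cos(a),np.sin(a)]);ey=np.array([-np.sin(a),np.cos(a)]);GOAL=np.array([.5837,-.0101])
def to(u,v,z,sp=.05):
    p=GOAL+u*ex+v*ey;ctrl.movel([p[0],p[1],z],max_speed=sp)
    s=get_state();f=s["contact_force"];e=s["tcp_pos"][:2]-GOAL
    print("cmd",round(u*1e3,1),round(v*1e3,1),round(z*1e3,1),"at",np.round([e@ex*1e3,e@ey*1e3],1),round(s["tcp_pos"][2],4),"Fx,Fy,Fz",np.round([f[:2]@ex,f[:2]@ey,f[2]],1),"M",np.round(s["wrist_torque"],2),round(s["time"],2))
    return f[:2]@ex,f[:2]@ey,f[2]
E
python3 - <<'E'
from h import *
to(-.010,-.012,.07,.12)
z=.052
while z>.0455:
    f=to(-.010,-.012,z)
    if f[2]>2: break
    z-=.001
u,v=-.010,-.012
v+=.007;u+=.006;to(u,v,z,.05)
while u<.008:
    u+=.001;f=to(u,v,z,.03)
    if -f[0]>7: break
while v<.010:
    v+=.001;f=to(u,v,z,.03)
    if -f[1]>9: break
print(u,v,z)
E
```

```text
cmd -10.0 -12.0 70.0 at [ -9.6 -12.2] 0.0706 Fx,Fy,Fz [ 0.2 -0.1 -3.5] M [ 0.01 -0.03  0.05] 24.41
cmd -10.0 -12.0 52.0 at [-10.2 -12. ] 0.0517 Fx,Fy,Fz [ 0.1 -0.8 -3.3] M [0.03 0.05 0.02] 24.92
cmd -10.0 -12.0 51.0 at [ -9.9 -12. ] 0.0511 Fx,Fy,Fz [-0.5 -0.5 -3.9] M [-0.02  0.02 -0.03] 25.17
cmd -10.0 -12.0 50.0 at [-10. -12.] 0.05 Fx,Fy,Fz [-0.6 -0.  -4.2] M [ 0.01 -0.02 -0.  ] 25.42
cmd -10.0 -12.0 49.0 at [-10. -12.] 0.049 Fx,Fy,Fz [ 0.  -0.4 -3. ] M [ 0.02 -0.04 -0.02] 25.67
cmd -10.0 -12.0 48.0 at [-10. -12.] 0.0479 Fx,Fy,Fz [ 0.  -0.8 -3.3] M [-0.04  0.02 -0.03] 25.92
cmd -10.0 -12.0 47.0 at [ -9.9 -12. ] 0.047 Fx,Fy,Fz [ 0.1 -0.9 -3.8] M [ 0.02 -0.07 -0.03] 26.17
cmd -10.0 -12.0 46.0 at [ -9.9 -12. ] 0.047 Fx,Fy,Fz [-2.5 -0.3  6.1] M [0.01 0.6  0.03] 26.42
cmd -4.0 -5.0 46.0 at [-2.7 -4.5] 0.047 Fx,Fy,Fz [0.1 0.8 6.2] M [ 0.14  0.11 -0.06] 26.75
cmd -3.0 -5.0 46.0 at [-2.7 -4.5] 0.047 Fx,Fy,Fz [-2.3  0.9  6.9] M [ 0.21  0.65 -0.05] 27.0
cmd -2.0 -5.0 46.0 at [-2.  -4.6] 0.047 Fx,Fy,Fz [-3.8  0.6  8.6] M [0.08 0.73 0.07] 27.25
cmd -1.0 -5.0 46.0 at [-1.  -4.7] 0.0469 Fx,Fy,Fz 
[... 568 characters left out ...]
[-1.3   1.36  0.24] 29.0
cmd 1.0 0.0 46.0 at [-0.5 -3. ] 0.047 Fx,Fy,Fz [-9.3 -7.5 13.1] M [-1.42  1.36  0.25] 29.25
cmd 1.0 1.0 46.0 at [-0.5 -2.1] 0.047 Fx,Fy,Fz [-6.6 -7.7 13.1] M [-1.4   1.36  0.24] 29.5
cmd 1.0 2.0 46.0 at [-0.5 -1.1] 0.047 Fx,Fy,Fz [-7.5 -6.8 12.6] M [-1.39  1.36  0.24] 29.75
cmd 1.0 3.0 46.0 at [-0.5 -0.1] 0.047 Fx,Fy,Fz [-7.7 -7.3 13.4] M [-1.42  1.36  0.28] 30.0
cmd 1.0 4.0 46.0 at [-0.5  0.9] 0.047 Fx,Fy,Fz [-7.2 -7.1 13.2] M [-1.4   1.34  0.24] 30.25
cmd 1.0 5.0 46.0 at [-0.5  1.7] 0.047 Fx,Fy,Fz [-8.6 -7.6 12.2] M [-1.49  1.35  0.2 ] 30.5
cmd 1.0 6.0 46.0 at [-0.5  1.8] 0.047 Fx,Fy,Fz [ -7.8 -10.   12.4] M [-1.97  1.26  0.35] 30.75
0.001 0.006 0.04599999999999999
```

```bash
python3 - <<'E'
from h import *
ctrl.close_gripper(90)
for u,v,z in [(.001,.006,.0466),(.002,.007,.0466),(.003,.008,.0466),(.004,.009,.0466),(.0045,.0095,.0466)]: to(u,v,z,.03)
ctrl.pause(.3);S()
im,d,T=shot("wf1");P=wcloud(d,T)
c=np.array([.5754,.0615]);R2=np.array([ex,ey]);L=(P[:,:2]-c)@R2.T
k=(abs(P[:,2]-.0703)<.004)&(L[:,1]<-.002)&(L[:,1]>-.08)&(abs(L[:,0]-.005)<.045)&~((L[:,1]>-.03)&(L[:,0]>.045))
print("top z",np.median(P[k,2]),"rect local",*rect(L[k]))
r=(P[:,2]>.036)&(P[:,2]<.05)&(abs(L[:,1])<.012)&(abs(L[:,0])<.055);print("rod v",np.percentile(L[r,1],[3,97]).round(4),"z",np.percentile(P[r,2],95).round(4))
f=(abs(P[:,2]-.041)<.002)&(L[:,0]>.03)&(L[:,0]<.055)&(L[:,1]<-.01)&(L[:,1]>-.06);print("fence u",np.percentile(L[f,0],[2,98]).round(4) if f.any() else None)
sc,_=vision.grab_frame("scene");cv2.imwrite("pics/s2.png",sc)
a_=cv2.resize(sc[160:290,180:340],(640,520),interpolation=cv2.INTER_CUBIC);cv2.imwrite("pics/c6.png",a_)
E
```

```text
cmd 1.0 6.0 46.6 at [-0.5  1.9] 0.0472 Fx,Fy,Fz [-6.  -9.5  9.6] M [-1.91  1.09  0.37] 31.22
cmd 2.0 7.0 46.6 at [-0.5  1.9] 0.0473 Fx,Fy,Fz [-10.4 -11.7  12.5] M [-2.35  1.61  0.47] 31.47
cmd 3.0 8.0 46.6 at [-0.4  1.9] 0.0473 Fx,Fy,Fz [-12.5 -14.1  14.7] M [-2.79  2.12  0.61] 31.72
cmd 4.0 9.0 46.6 at [-0.4  1.9] 0.0473 Fx,Fy,Fz [-14.7 -16.8  18.3] M [-3.25  2.65  0.76] 31.97
cmd 4.5 9.5 46.6 at [-0.4  1.9] 0.0473 Fx,Fy,Fz [-16.4 -16.6  18.7] M [-3.48  2.94  0.87] 32.22
 32.52 [ 0.5832 -0.0082  0.0473] F [-15.8 -17.   19.4] M [-3.36  2.88  0.78] w 0.0581 g 97.4
top z 0.07041741437196178 rect local [ 0.0055 -0.0423] [0.0753 0.0858] 89.9409
rod v [-0.0051  0.0067] z 0.046
fence u [0.0418 0.0452]
```

View pics/wf1.png

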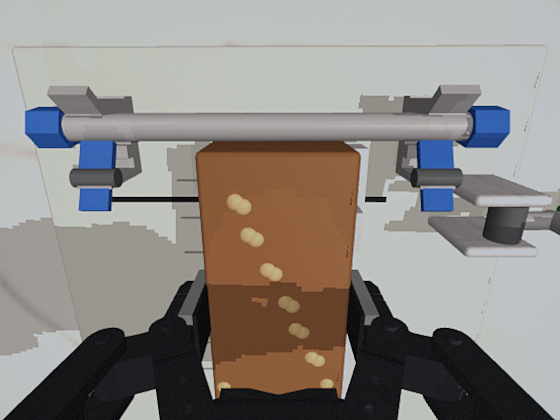

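View pics/c6.png

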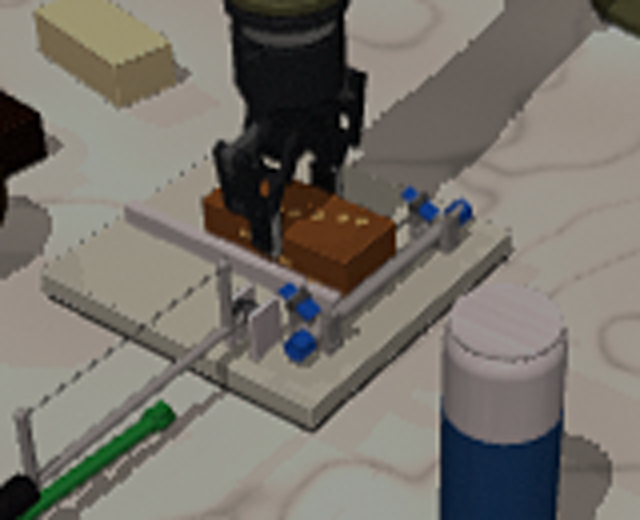

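Both views show the block's end at the rod (wrist, row 142), its side along the fence, and both jaws over the rod. One offline check of the gaps before I hand in.

```bash
python3 - <<'E'
from h import *
z=np.load("wf1.npz");P=wcloud(z["d"],z["T"]);c=np.array([.5754,.0615]);L=(P[:,:2]-c)@np.array([ex,ey]).T
k=(abs(P[:,2]-.0703)<.0025)&(L[:,1]<.0)&(L[:,1]>-.07)&(L[:,0]>-.03)&(L[:,0]<.042)
Q=np.c_[L,P[:,2]][k]
for lo,hi in [(-.02,-.005),(-.005,.01),(.01,.03)]:
    s=Q[(Q[:,0]>lo)&(Q[:,0]<hi)];print("end v",np.percentile(s[:,1],99).round(4),"z",np.median(s[:,2]).round(4))
for lo,hi in [(-.025,-.015),(-.04,-.03),(-.055,-.045)]:
    s=Q[(Q[:,1]>lo)&(Q[:,1]<hi)];print("side u",np.percentile(s[:,0],[1,99]).round(4),"z",np.median(s[:,2]).round(4))
E
```

```text
end v -0.0052 z 0.0706
end v -0.0053 z 0.0705
end v -0.0054 z 0.0703
side u [-0.0237  0.0344] z 0.0704
side u [-0.0235  0.0345] z 0.0704
side u [-0.0236  0.0343] z 0.0705
```

The block's end (v = -5.3 mm) meets the rod's face (-5.1 mm) evenly along its width. Its side is parallel to the fence, the top is flat, and it presses about 16 N into each. Handing in.

```bash
python3 -c "
from h import *
print(ticket.close_job())"
```

```text
the job is handed in; nothing more can be done
None
```

The job is handed in: the steel rod is snapped home under both closed jaws, and the arm is holding the gianduja block in the corner with about 16 N against both the fence and the rod.

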